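# Set out the check kit on the sample tray

## Task

Set out the check kit in one straight row along the long middle line of the sample tray. The wide thin disc lies in the centre of the tray with the specimen block centred on top of it; the large jar stands towards the tray's end by the vial rack and the small jar towards the end by the fuse carton, each 10 cm from the disc, centre to centre; and the sample cup stands midway between the disc and the large jar. Leave the smaller, thicker disc and the loupe where they lie.

Things in the scene. Friction and masses are not known exactly. Their poses are not given: they have to be found in the camera images.
- tray: shallow plain plastic sample tray with a thin rim, 127 x 299 mm over all, rim 16 mm high; it cannot be moved. Its flat floor is 3 mm above the bench; inside it is 114 mm wide and 286 mm long. Origin: centre of the underside, on the bench. Its y axis runs along its length, x across it, z up. It stands to the robot's right, its length roughly left to right
- vial_rack: empty pale grey four-hole vial rack, 40 x 124 x 28 mm, fixed on the bench just beyond one end of the tray (which end varies), its length across the tray. Origin: centre of the underside, 178 mm from the tray's centre on the tray's long middle line
- fuse_carton: small yellow-brown cardboard carton, 30 x 55 x 22 mm, fixed on the bench just beyond the tray's other end. Origin: centre of the underside, 178 mm from the tray's centre on the tray's long middle line
- wide_disc: the wider, thinner, pale metal reference disc, 40 mm diameter, 10 mm thick, lying flat; grasp across the rim. Origin: centre of the underside, z up
- block: small pale grey milled specimen block, 30 mm (its x) x 22 mm (its y) x 16 mm high; grasp across either pair of side faces. Origin: centre of the underside, z up
- large_jar: the larger of two white plastic jars with screwed-on ribbed lids, 50 mm diameter, 56 mm high, standing upright; the lid is 50 mm across and 16 mm high, the body 48 mm across. Grasp across the lid and body. Origin: centre of the underside, z up
- small_jar: the smaller of two white plastic jars with screwed-on ribbed lids, 41 mm diameter, 48 mm high, standing upright; the lid is 41 mm across and 13 mm high, the body 40 mm across. Grasp across the lid and body. Origin: centre of the underside, z up
- cup: low round open-looking white plastic sample cup with a blue foot band, 34 mm over this wider band, about 30 mm across the upper part, 19 mm high, standing upright; grasp across the outside. Origin: centre of the underside, z up
- small_disc: bystander: the smaller, thicker reference disc, 35 mm diameter, 12 mm thick, lying flat; not to be moved. Origin: centre of the underside. All loose things start to the left of and beyond a fixed dark drawer box (about 160 mm wide, 150 mm high, drawn a little open, centred 0.41 m ahead and 0.08 m to the left of the robot base), so carry them over it or round it with clearance
- loupe: bystander: folding loupe in its case, 33 x 60 x 18 mm (long along its y), lying flat; not to be moved. Origin: centre of the underside
Mind the look-alikes: they are no part of the job. Leave any orange look-alike of the small_jar alone.

How it is judged (in metres and radians):
At the end, for the whole second after the job is handed in: All flat or upright, released, at rest, on the tray (block on disc). Disc within 12 mm of tray centre, block within 10 mm of disc centre. Jars and cup within 15 mm of the long middle line; jars 85-115 mm from disc, each at its own end; cup 35-65 mm from disc and from large jar (horizontal distance between wide_disc and tray below 0.012 m and z of wide_disc in the frame of tray between 0 and 0.006 m and angle between each of wide_disc, block, large_jar, small_jar, cup's own z axis and vertical below 0.1 rad and horizontal distance between block and wide_disc below 0.01 m and z of block in the frame of wide_disc between 0.007 and 0.013 m and horizontal distance between large_jar and wide_disc between 0.085 and 0.115 m and horizontal distance between large_jar and vial_rack below 0.115 m and horizontal distance between small_jar and wide_disc between 0.085 and 0.115 m and horizontal distance between small_jar and fuse_carton below 0.115 m and horizontal distance between cup and wide_disc between 0.035 and 0.065 m and horizontal distance between cup and large_jar between 0.035 and 0.065 m and x of large_jar in the frame of tray between -0.015 and 0.015 m and z of large_jar in the frame of tray between 0 and 0.007 m and x of small_jar in the frame of tray between -0.015 and 0.015 m and z of small_jar in the frame of tray between 0 and 0.007 m and x of cup in the frame of tray between -0.015 and 0.015 m and z of cup in the frame of tray between 0 and 0.007 m and linear speed of each of wide_disc, block, large_jar, small_jar, cup below 0.02 m/s and contact force between the fingers and wide_disc below 0.05 N and contact force between the fingers and block below 0.05 N and contact force between the fingers and large_jar below 0.05 N and contact force between the fingers and small_jar below 0.05 N and contact force between the fingers and cup below 0.05 N); the robot touches nothing.
It fails at once if the smaller disc was moved more than 20 mm (distance of small_disc from where it was at the start of the episode above 0.02 m).
It fails at once if the loupe was moved more than 20 mm (distance of loupe from where it was at the start of the episode above 0.02 m).
It also fails if it takes over 134 s, if anything falls off the work surface, if the arm or the gripper's body presses on something with over 40 N, if the wrist force passes 120 N, or if a joint passes its speed limit or range.

## Robot

A 6-joint arm with a two-finger parallel gripper is mounted at the origin on a cart in front of the work surface, level with it; the furniture and walls round the work are solid. World frame = base frame: x ahead of the robot, y to its left, z up, the work surface at z = 0. Lengths are in m, angles in degrees, forces in N, time in s.
With the tool pointing down it reaches from about 0.4 to 0.825 m from the base axis. Payload 7 kg.
Tool frame: the origin (TCP) lies midway between the tips of the shut fingers; the grasp point (between the pads) lies 19 mm behind it; z points along the fingers, y is the line along which they close (so a half turn about z gives the same grasp; the last joint's range is limited). The gripper opens to 88 mm and grips with 3 to 60 N. Pads are 19 mm wide; open, the fingers measure 130 mm over their backs; the gripper's body (78 mm by 193 mm) begins 47 mm behind the grasp point.
Start: joints at [83.772, 20.546, 0.682, 0, -70.136, -16.507], TCP at [0.261, 0.623, 0.227] pointing down, gripper open.
Joint ranges: [-176.03, 176.03], [-82.01, 121.73], [-58.28, 71.71], [-173.87, 95.51], [-174.79, -0.11], [-173.66, 173.66]. Speed limits (degrees/s): [136.94, 136.94, 172.46, 180, 180, 180].

## Interface

Orientations are given as [roll, pitch, yaw] about the fixed x, y, z axes, in that order (R = Rz(yaw) Ry(pitch) Rx(roll)).
In Python, from plant import ctrl gives the robot as it stands. The module is installed in compiled form; this text tells all that it offers.
- The arm moves only by the tool send_rows, never from a script. Its argument "plan" is a list that holds one entry, the list of rows, each a list of 6 numbers: the shift along the tool's x, y, z in a scale on which 1.0 is 50 cm, then the turn, a rotation vector about the tool's x, y, z in parts of the range, where 1.0 means 90 degrees. A call has 1 to 8 rows; each row is the pose to reach, as a shift and turn from the pose commanded when the call began, along the tool's axes at that moment; what a row does not reach only later rows make up. A row lasts 1/12 s, in which the tool goes at most 41.7 mm and 7.16 degrees, less where a joint would pass 70% of its speed; a pose out of reach is approached as far as the arm can. Shift and turn numbers lie between -1 and 1, and a call with a number outside is refused. A call with a gripper value outside its range is refused whole. "fingers" is the opening, from 0 (shut) to 1 (fully open), set as the call begins (left out, the last holds). The fingers move at their own pace and stop on an object; the grip force is fixed at half the most. Time passes only in rows, so rows that repeat a pose let the fingers close. It gives the time, the measured TCP pose, the force, the opening and the grip force at its end, in the units of the state.
- ctrl.get_obs(): the state, without advancing time (a new reading comes with each control period).
- ctrl.snapshot(name): name is "side" or "top" or "wrist"; returns a dict with "img" (420x560x3 uint8, red, green, blue), "K" (3x3 intrinsics, pixels), "k1" (the pictures are not rectified: a ray, as slopes to the right and down, at radius r is drawn at 1 + k1 r^2 times it, then the intrinsics apply), "pose" (4x4, takes a point from camera to world coordinates). Camera axes: x right, y down, z forward; pixel columns grow to the right and rows downward; lengths in m; the calibration is good to about 2 mm. A picture is of the moment at which its call begins. There is no depth.
- ctrl.close_job(): hands the job in; it is judged then, once.
The state is a dict: "clock": time; "joint_pos": joint angles; "qvel": joint speeds; "tau": joint torques, N m; "tool_pos": TCP position; "orientation": TCP orientation; "force": force on the tool from outside, world axes, zero at the start; "moment": the same for the moment, N m; "opening": finger opening in m; "gripper_force": force on a finger pad.
Only numpy, scipy, OpenCV 4.12 (cv2) and the standard library are available. Lean on these libraries where they do the work, as an engineer would, in place of code of your own. Each camera call takes 0.05 s, during which the arm holds its last target. There are 200 camera calls.

## Working session

There is one attempt and no reset: what is moved stays moved. The work goes in short steps, Python scripts to look and compute and a tool call to move; the robot and the scene stay as the last step left them, time stands still between calls to the robot, and variables do not carry over. Pictures are saved under pics/ and viewed, at most 14 in all, crops included, and the job is handed in when it is done.

Besides the shell and the picture viewer there is one more tool, called after "Call:" as name(argument=value, ...), one argument or row to a line, values as JSON. send_rows: Moves the arm, as the interface text tells. Its arguments: {"type":"object","properties":{"plan":{"type":"array","items":{"type":"array","items":{"type":"array","items":{"type":"number"}}}},"fingers":{"type":"number"}},"required":["plan"]}

```bash
mkdir -p pics; cat > h.py <<'E'
import numpy as np, cv2, pickle
from plant import ctrl
def snap(n,f=None):
    s=ctrl.snapshot(n)
    if f: cv2.imwrite('pics/'+f,s['img'][:,:,::-1])
    pickle.dump(s,open(n+'.pkl','wb')); return s
def load(n): return pickle.load(open(n+'.pkl','rb'))
def ray(s,p):
    K=np.array(s['K'],float);d=np.array([s['k1'],0,0,0,0],float)
    q=cv2.undistortPoints(np.array(p,float).reshape(-1,1,2),K,d).reshape(-1,2)
    T=np.array(s['pose']); D=np.c_[q,np.ones(len(q))]@T[:3,:3].T
    return T[:3,3],D
def toz(s,p,z):
    o,D=ray(s,p); return o+D*((z-o[2])/D[:,2])[:,None]
def proj(s,P):
    T=np.linalg.inv(np.array(s['pose'])); rv=cv2.Rodrigues(T[:3,:3])[0]
    return cv2.projectPoints(np.array(P,float).reshape(-1,1,3),rv,T[:3,3],np.array(s['K'],float),np.array([s['k1'],0,0,0,0],float))[0].reshape(-1,2)
E
python3 - <<'E'
from h import *
for n in('side','top','wrist'):
    s=snap(n,n+'0.png'); print(n,s['K'],s['k1'],np.round(s['pose'],3))
o=ctrl.get_obs(); print(o)
E
```

```text
side [[515.04671316   0.         277.19335584]
 [  0.         515.04671316 209.13083454]
 [  0.           0.           1.        ]] -0.10088966341736506 [[ 0.136 -0.865  0.482 -0.342]
 [-0.991 -0.124  0.055 -0.122]
 [ 0.012 -0.485 -0.874  1.65 ]
 [ 0.     0.     0.     1.   ]]
top [[425.93269474   0.         282.58396679]
 [  0.         425.93269474 209.99958834]
 [  0.           0.           1.        ]] 0.01303206194557726 [[ 0.11  -0.971  0.212  0.32 ]
 [-0.994 -0.106  0.03  -0.028]
 [-0.006 -0.214 -0.977  1.206]
 [ 0.     0.     0.     1.   ]]
wrist [[340.4098397    0.         284.42389607]
 [  0.         340.4098397  205.56111722]
 [  0.           0.           1.        ]] -0.007528824188130467 [[-0.387 -0.891 -0.24   0.324]
 [-0.922  0.373  0.101  0.595]
 [-0.     0.26  -0.966  0.385]
 [ 0.     0.     0.     1.   ]]
{'clock': 0.15, 'joint_pos': array([ 8.37726209e+01,  2.05846015e+01,  6.45335855e-01, -1.53458059e-02,
       -7.01357016e+01, -1.65078698e+01]), 'qvel': array([-0.08782065, -0.13891375,  0.21910864,  0.11083994,  0.06702415,
       -0.02987063]), 'tau': array([-4.10692628e-04, -5.83273602e+01,  2.93286645e+01,  7.00133532e+00,
        8.70171032e-03, -1.20089085e-04]), 'tool_pos': array([0.2607363 , 0.62220201, 0.22580266]), 'orientation': array([ 1.79924023e+02, -7.47063394e-03, -2.27404678e+01]), 'force': array([-0.36967566,  0.26139944,  0.03575328]), 'moment': array([ 0.03573112, -0.02060631,  0.0357958 ]), 'gripper_force': 0.0, 'opening': 0.08745491992405718}
```

View pics/top0.png

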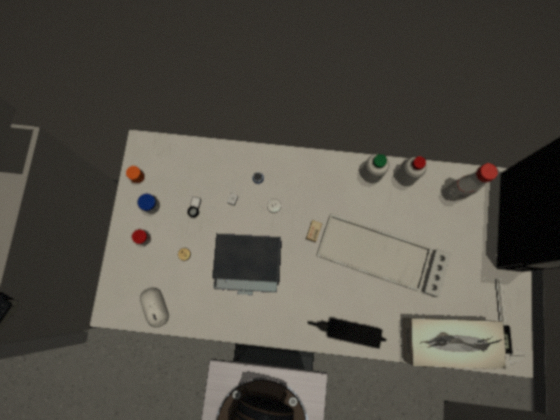

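View pics/wrist0.png

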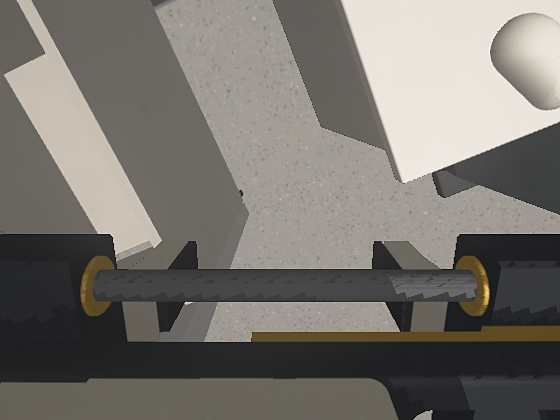

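View pics/side0.png

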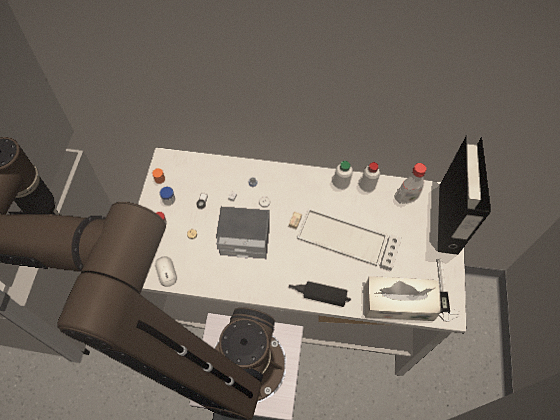

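The top view shows, at left: an orange item at (134,174), a blue one at (148,203), a red one at (140,237), a gold disc at (184,254), a black ring with a white item at (194,206), a block at (232,199), a dark disc at (258,178) and a white round item at (275,205). The tray is centred near (372,253), with the carton at its left end and the rack at its right. I'll enlarge the loose things to identify them.

```bash
python3 - <<'E'
from h import *
a=load('top')['img'][150:280,115:295,::-1]; b=load('side')['img'][160:250,140:280,::-1]
A=cv2.resize(a,(800,578),interpolation=3)
cv2.imwrite('pics/ca.png',cv2.convertScaleAbs(A,alpha=1.3))
cv2.imwrite('pics/cb.png',cv2.resize(b,(800,514),interpolation=3))
s=load('top')
print(np.round(toz(s,[[134,174],[148,203],[140,237],[184,254],[194,211],[195,201],[232,199],[258,178],[275,205],[314,231],[372,253],[438,272]],0.015),3))
E
```

```text
[[ 0.637  0.452  0.015]
 [ 0.556  0.396  0.015]
 [ 0.456  0.401  0.015]
 [ 0.422  0.269  0.015]
 [ 0.547  0.26   0.015]
 [ 0.576  0.262  0.015]
 [ 0.594  0.157  0.015]
 [ 0.665  0.09   0.015]
 [ 0.59   0.032  0.015]
 [ 0.527 -0.087  0.015]
 [ 0.482 -0.253  0.015]
 [ 0.45  -0.438  0.015]]
```

View pics/ca.png

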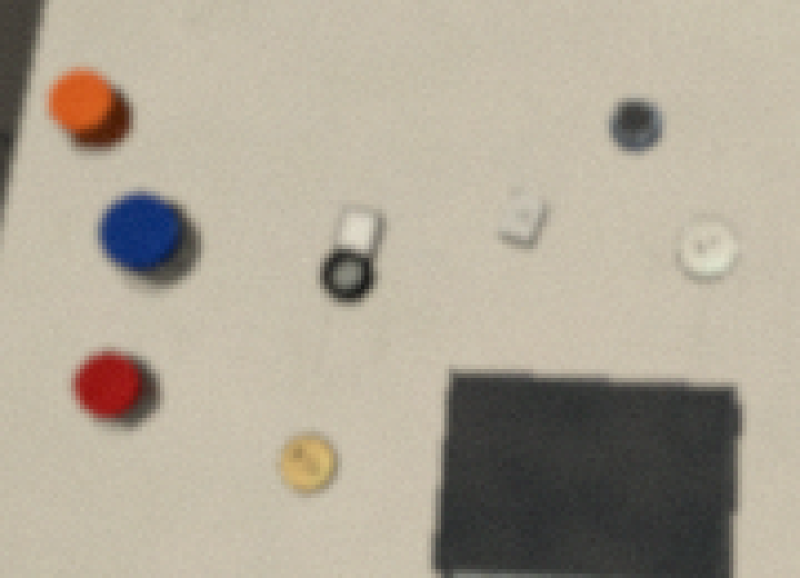

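View pics/cb.png

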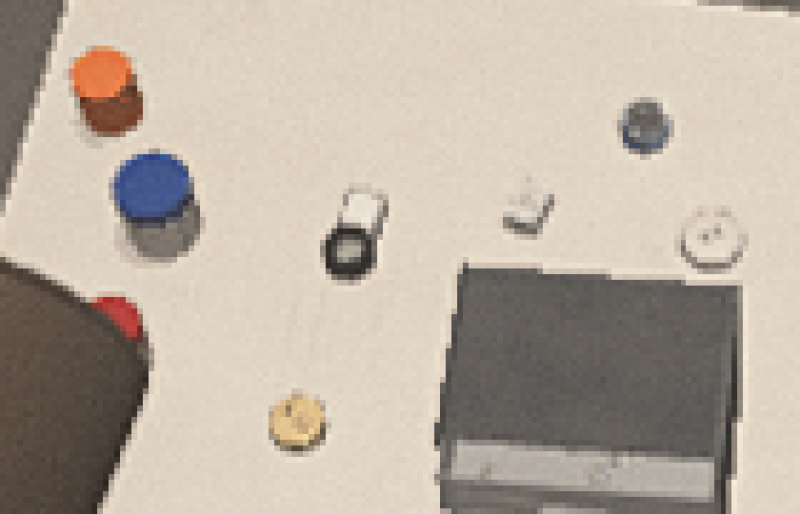

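The candidates are:
- **Small jar:** the red-lidded jar at (140,237) in the top view. It has a white body like the blue one. The orange item at (134,174) is orange all over, so it's the look-alike.
- **Large jar:** the blue lid at (148,203), which is wider.
- **Wide disc:** the pale one at (275,205). The gold disc at (184,254) is the small one.
- **Cup:** at (258,178), with the blue foot.
- **Block:** at (232,199).
- **Loupe:** at (194,206).

Next I'll measure each one and check its size.

```bash
cat > m.py <<'E'
from h import *
def blob(s,win,fn,minA=8):
    x0,y0,x1,y1=win; im=s['img'][y0:y1,x0:x1]
    hsv=cv2.cvtColor(cv2.resize(im,None,fx=4,fy=4,interpolation=cv2.INTER_CUBIC),cv2.COLOR_RGB2HSV).astype(int)
    m=fn(hsv).astype(np.uint8); cs=cv2.findContours(m,0,1)[0]; c=max(cs,key=cv2.contourArea)
    p=c.reshape(-1,2)/4.+np.array([x0,y0])-0.375
    return p
def rep(name,s,p,z):
    P=toz(s,p,z)[:,:2].astype(np.float32); (c,sz,a)=cv2.minAreaRect(P*1000)
    print(name,'c',np.round(np.array(c)/1000,4),'size',np.round(sz,1),'ang',round(a,1)); return np.array(c)/1000
E
python3 - <<'E'
from m import *
H,S,V=0,1,2
for n,W in(('top',dict(blue=(135,190,162,216),red=(128,225,154,250),orange=(122,162,148,188),gold=(174,244,194,264),disc=(264,194,286,216),cup=(248,168,268,188),block=(222,190,242,210),drawer=(205,225,290,280),carton=(300,215,325,247))),):
    s=load(n)
    hs=cv2.cvtColor(s['img'],cv2.COLOR_RGB2HSV)
    print({k:hs[y,x].tolist() for k,(x,y) in dict(bench=(245,215),tray=(370,250),disc=(275,205),cup=(258,178),block=(233,199)).items()})
    rep('blue',s,blob(s,W['blue'],lambda h:(h[...,0]>100)&(h[...,0]<130)&(h[...,1]>130)),.056)
    rep('red',s,blob(s,W['red'],lambda h:((h[...,0]>165)|(h[...,0]<8))&(h[...,1]>150)&(h[...,2]>90)),.048)
    rep('orange',s,blob(s,W['orange'],lambda h:(h[...,0]<20)&(h[...,1]>150)&(h[...,2]>150)),.048)
    rep('gold',s,blob(s,W['gold'],lambda h:(h[...,1]>85)),.012)
    rep('cup',s,blob(s,W['cup'],lambda h:(h[...,2]<130)),.01)
    b=int(np.median(hs[205:220,236:262,2])); bs=int(np.median(hs[205:220,236:262,1])); print(b,bs)
    rep('disc',s,blob(s,W['disc'],lambda h:(h[...,1]<bs-14)),.01)
    rep('block',s,blob(s,W['block'],lambda h:(h[...,1]<bs-14)),.016)
    rep('drawer',s,blob(s,W['drawer'],lambda h:h[...,2]<85),.15)
    print('drawer back',np.round(toz(s,[[217,234],[282,236]],.15),3),np.round(toz(s,[[217,234],[282,236]],0),3))
    rep('carton',s,blob(s,W['carton'],lambda h:h[...,1]>75),.022)
    a=s['img'][190:310,285:465,::-1]; cv2.imwrite('pics/tray.png',cv2.resize(a,(800,533),interpolation=3))
a=s['img'][165:220,215:295,::-1]; cv2.imwrite('pics/bl.png',cv2.convertScaleAbs(cv2.resize(a,(800,550),interpolation=3),alpha=1.2))
E
```

```text
{'bench': [22, 36, 155], 'tray': [21, 40, 152], 'disc': [22, 31, 155], 'cup': [30, 11, 48], 'block': [18, 30, 144]}
blue c [0.5504 0.3863] size [47.7 43.2] ang 74.5
red c [0.4547 0.3927] size [36.6 36.7] ang 68.6
orange c [0.6345 0.4445] size [35.  34.7] ang 10.4
gold c [0.4223 0.2707] size [33.  33.2] ang 6.2
cup c [0.6663 0.0919] size [38.  36.7] ang 6.2
155 35Traceback (most recent call last):
  File "<stdin>", line 13, in <module>
  File "m.py", line 5, in blob
    m=fn(hsv).astype(np.uint8); cs=cv2.findContours(m,0,1)[0]; c=max(cs,key=cv2.contourArea)
                                                                 ~~~^^^^^^^^^^^^^^^^^^^^^^^^
ValueError: max() iterable argument is empty
```

```bash
python3 - <<'E'
from m import *
s=load('top')
def dark(h,d=14):
    v=h[...,2].astype(np.uint8); return v.astype(int)<np.median(v)-d
rep('drawer',s,blob(s,(205,225,290,280),lambda h:h[...,2]<85),.15)
print('drawer back',np.round(toz(s,[[217,234],[282,236]],.15),3).tolist())
rep('carton',s,blob(s,(300,215,325,247),lambda h:h[...,1]>75),.022)
p=blob(s,(310,208,434,295),dark)
c=rep('tray outer',s,p,.016); 
rep('rack',s,blob(s,(418,240,455,302),dark),.028)
q=s['img'][190:310,285:465,::-1]; cv2.imwrite('pics/tray.png',cv2.resize(q,(800,533),interpolation=3))
a=s['img'][165:220,215:295,::-1]; cv2.imwrite('pics/bl.png',cv2.convertScaleAbs(cv2.resize(a,(800,550),interpolation=3),alpha=1.2))
E
```

```text
drawer c [0.4181 0.0791] size [114.5 165. ] ang 3.0
drawer back [[0.469, 0.161, 0.15], [0.482, -0.001, 0.15]]
carton c [ 0.5261 -0.0847] size [28. 55.] ang 76.6
tray outer c [ 0.4808 -0.2732] size [340.8 131.2] ang 77.1
rack c [ 0.4493 -0.4039] size [140.6  52.9] ang 2.1
```

View pics/tray.png

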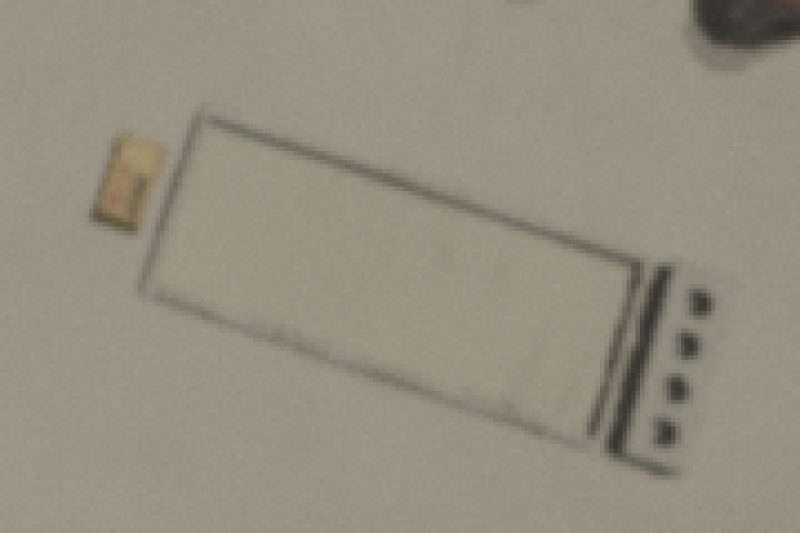

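The tray crop shows the carton at upper left, near crop (127,183), and the rack at lower right. The tray corners in the crop are at (200,117), (640,263), (592,437) and (143,293). I'll convert those corners, then look from the wrist over the tray and the block/disc area.

```bash
python3 - <<'E'
from m import *
s=load('top')
c=np.array([[200,117],[640,263],[592,437],[143,293]])/4.444+[285,190]-.4
P=toz(s,c,.010)[:,:2]
print(np.round(P,4), 'L',np.linalg.norm(P[1]-P[0]),np.linalg.norm(P[2]-P[3]),'W',np.linalg.norm(P[3]-P[0]),np.linalg.norm(P[2]-P[1]))
cen=P.mean(0); d=(P[1]+P[2]-P[0]-P[3]); d/=np.linalg.norm(d); print('cen',cen,'dir',d,np.degrees(np.arctan2(d[1],d[0])))
car=np.array([.5261,-.0847]); print('from carton',car+.178*d)
# tool yaw target = dir angle; wrist camera in tool frame
from scipy.spatial.transform import Rotation as R
w=load('wrist'); o=ctrl.get_obs(); Rt=R.from_euler('xyz',o['orientation'],degrees=True).as_matrix()
print('cam in tool',Rt.T@(np.array(w['pose'])[:3,3]-o['tool_pos'])); print('cam axes',np.round(Rt.T@np.array(w['pose'])[:3,:3],3)); 
E
```

```text
[[ 0.576  -0.127 ]
 [ 0.5124 -0.4112]
 [ 0.4007 -0.3857]
 [ 0.459  -0.1011]] L 0.29119437118910174 0.29053589288023 W 0.11981996175912193 0.11455186819145977
cen [ 0.48700173 -0.25626306] dir [-0.20950252 -0.97780811] -102.0932005264597
from carton [ 0.48880855 -0.25874984]
cam in tool [ 0.06904667  0.00044053 -0.15908852]
cam axes [[-0.    -0.966 -0.26 ]
 [ 1.     0.    -0.002]
 [ 0.002 -0.26   0.966]]
```

Units first: shifts go in shares of 50 cm and turns go in shares of 90 degrees. So 24.1 cm / 50 = 0.482, 17.5 cm / 50 = 0.35.

Call:
send_rows(
  plan=[
    [[0.482, 0.35, 0, 0, 0, 0], [0.482, 0.35, 0, 0, 0, 0], [0.482, 0.35, 0, 0, 0, 0], [0.482, 0.35, 0, 0, 0, 0], [0.482, 0.35, 0, 0, 0, 0], [0.482, 0.35, 0, 0, 0, 0], [0.482, 0.35, 0, 0, 0, 0], [0.482, 0.35, 0, 0, 0, 0]],
  ],
)

```text
clock: 0.82
tool_pos: [0.4171, 0.3632, 0.2267]
orientation: [179.9, -0.0, -22.9]
force: [-0.4, -0.1, 0.4]
opening: 0.0876
gripper_force: 0.0
```

In the tool's units: 24.1 cm / 50 = 0.482, 17.5 cm / 50 = 0.35.

Call:
send_rows(
  plan=[
    [[0.482, 0.35, 0, 0, 0, 0], [0.482, 0.35, 0, 0, 0, 0], [0.482, 0.35, 0, 0, 0, 0], [0.482, 0.35, 0, 0, 0, 0], [0.482, 0.35, 0, 0, 0, 0], [0.482, 0.35, 0, 0, 0, 0], [0.482, 0.35, 0, 0, 0, 0], [0.482, 0.35, 0, 0, 0, 0]],
  ],
)

```text
clock: 1.48
tool_pos: [0.5721, 0.1087, 0.2261]
orientation: [179.9, 0.0, -23.0]
force: [0.6, 1.3, 0.8]
opening: 0.0879
gripper_force: 0.0
```

```bash
python3 - <<'E'
from h import *
snap('wrist','w1.png'); o=ctrl.get_obs(); print(o['clock'],o['tool_pos'],o['orientation'])
E
```

```text
1.5333 [0.57153534 0.10974382 0.22592378] [ 1.79930847e+02  2.59794320e-02 -2.29908776e+01]
```

View pics/w1.png

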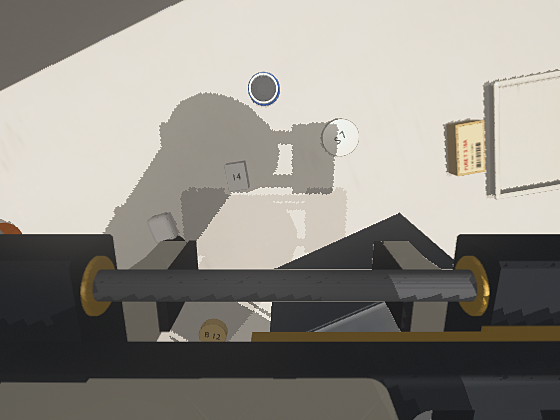

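The wrist view shows the cup at (264,88), the pale disc at (340,137), the block at (237,176), the loupe at (162,226) and the gold small disc at (212,330). I'll enlarge the block and disc to get their outlines.

```bash
python3 - <<'E'
from m import *
s=load('wrist'); im=s['img'][:,:,::-1]
a=cv2.resize(im[140:210,200:300],(500,350),interpolation=2); b=cv2.resize(im[110:164,310:370],(300,270),interpolation=2)
c=np.zeros((350,800,3),np.uint8); c[:,:500]=a; c[:270,500:]=b; cv2.imwrite('pics/c2.png',c)
p=blob(s,(244,68,284,108),lambda h:(h[...,1]>60)&(h[...,0]>100)&(h[...,0]<130)); rep('cup foot',s,p,.006)
for n,x in (('disc',[[340,137]]),):print(n,toz(s,x,.010))
P=[[.5255,-.1,.022]]; print('carton c',toz(s,[[469,147]],.022))
for r in (50,): 
  g=cv2.cvtColor(im,6); 
  k=cv2.HoughCircles(cv2.resize(g[110:165,310:370],None,fx=4,fy=4,interpolation=2),3,1,50,param1=80,param2=15,minRadius=60,maxRadius=95)
  print(k/4 if k is not None else None)
E
```

```text
cup foot c [0.6666 0.0918] size [30.7 33.9] ang 16.5
disc [[0.58985081 0.03577893 0.01      ]]
carton c [[ 0.52840598 -0.08497769  0.022     ]]
[[[29.875 26.875 18.525]]]
```

View pics/c2.png

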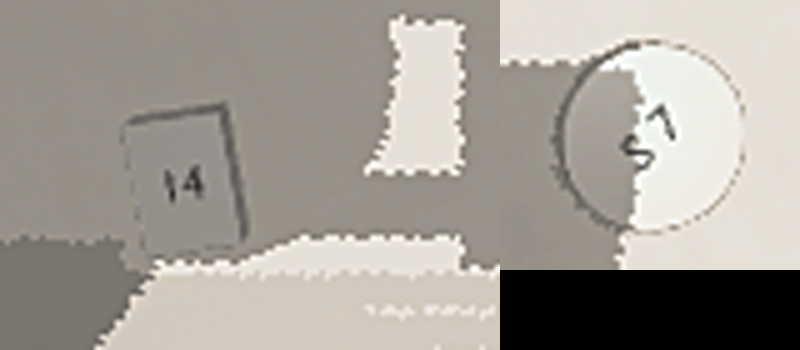

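The crop shows the block's top corners at about (225,164), (243,162), (248,189) and (229,191) in the image. The disc circle is centred at (340,137) with an 18.5 px radius, which matches 40 mm.

```bash
cat >> h.py <<'E'
def delta(P,yaw,frm=None,fy=None):
    """tool-axis shift in cm from measured pose (at yaw fy) to world P"""
    o=ctrl.get_obs(); p=np.array(o['tool_pos'] if frm is None else frm); y=np.radians(o['orientation'][2] if fy is None else fy)
    d=np.array(P)-p; X=np.array([np.cos(y),np.sin(y),0]);Y=np.array([np.sin(y),-np.cos(y),0])
    return np.round(100*np.array([d@X,d@Y,-d[2]]),2)
E
python3 - <<'E'
from h import *
s=load('wrist')
P=toz(s,[[225,164.4],[243.6,162],[248,189],[228.6,191.4]],.016)[:,:2]; print(P.mean(0))
for i in range(4):
    e=P[(i+1)%4]-P[i]; print(np.linalg.norm(e)*1000,np.degrees(np.arctan2(e[1],e[0])))
print(toz(s,[[340,137]],.010), delta([.5898,.0358,.004],0))
E
```

```text
[0.59468737 0.15652533]
20.499056473505128 -105.63727845762861
30.244062211682436 164.54827883978504
21.811772060893894 74.22503627336356
30.21591457299652 -17.941237103820114
[[0.58985081 0.03577893 0.01      ]] [ 4.57  6.09 22.19]
```

In the tool's units: 19 cm / 50 = 0.38, 16 cm / 50 = 0.32.

Call:
send_rows(
  plan=[
    [[0.092, 0.122, 0, 0, 0, 0], [0.092, 0.122, 0, 0, 0, 0], [0.092, 0.122, 0.08, 0, 0, 0], [0.092, 0.122, 0.16, 0, 0, 0], [0.092, 0.122, 0.24, 0, 0, 0], [0.092, 0.122, 0.32, 0, 0, 0], [0.092, 0.122, 0.38, 0, 0, 0], [0.092, 0.122, 0.38, 0, 0, 0]],
  ],
)

```text
clock: 2.2
tool_pos: [0.5843, 0.0385, 0.0302]
orientation: [179.6, 0.5, -22.8]
force: [-1.8, -0.5, -1.5]
opening: 0.0877
gripper_force: 0.0
```

In the tool's units: 3.3 cm / 50 = 0.066, 2.2 cm / 50 = 0.044.

Call:
send_rows(
  plan=[
    [[0, 0, 0.022, 0, 0, 0], [0, 0, 0.044, 0, 0, 0], [0, 0, 0.066, 0, 0, 0], [0, 0, 0.066, 0, 0, 0]],
  ],
)

```text
clock: 2.53
tool_pos: [0.5886, 0.0395, 0.0026]
orientation: [180.0, 0.0, -22.7]
force: [-0.5, 0.8, -0.7]
opening: 0.0876
gripper_force: 0.0
```

Call:
send_rows(
  plan=[
    [[0, 0, 0, 0, 0, 0], [0, 0, 0, 0, 0, 0], [0, 0, 0, 0, 0, 0], [0, 0, 0, 0, 0, 0], [0, 0, 0, 0, 0, 0], [0, 0, 0, 0, 0, 0], [0, 0, 0, 0, 0, 0], [0, 0, 0, 0, 0, 0]],
  ],
  fingers=0,
)

```text
clock: 3.2
tool_pos: [0.5888, 0.0392, 0.0037]
orientation: [180.0, 0.0, -22.7]
force: [-0.2, -1.7, 1.3]
opening: 0.0398
gripper_force: 0.8
```

In the tool's units: -15 cm / 50 = -0.3, -12 cm / 50 = -0.24.

Call:
send_rows(
  plan=[
    [[0, 0, 0, 0, 0, 0], [0, 0, -0.02, 0, 0, 0], [0, 0, -0.06, 0, 0, 0], [0, 0, -0.12, 0, 0, 0], [0, 0, -0.18, 0, 0, 0], [0, 0, -0.24, 0, 0, 0], [0, 0, -0.3, 0, 0, 0], [0, 0, -0.3, 0, 0, 0]],
  ],
)

```text
clock: 3.87
tool_pos: [0.5924, 0.0402, 0.1609]
orientation: [-179.7, -0.5, -22.7]
force: [0.8, 0.2, -0.3]
opening: 0.0387
gripper_force: 30.0
```

```bash
python3 - <<'E'
from h import *
o=ctrl.get_obs(); print(o['opening'],o['gripper_force'],o['tool_pos'],o['orientation'],delta([.488,-.257,.15],0))
E
```

```text
0.03865433763741862 29.999498426914215 [0.59243722 0.04015817 0.16093613] [-179.65552045   -0.48543749  -22.66710275] [ 1.81 31.45  1.09]
```

In the tool's units: 31.2 cm / 50 = 0.624, 2.1 cm / 50 = 0.042, 55 degrees / 90 = 0.6111.

Call:
send_rows(
  plan=[
    [[0.004, 0.06, 0, 0, 0, 0.0722], [0.01, 0.14, 0, 0, 0, 0.1444], [0.016, 0.22, 0, 0, 0, 0.2222], [0.022, 0.3, 0, 0, 0, 0.3], [0.028, 0.38, 0, 0, 0, 0.3778], [0.034, 0.46, 0, 0, 0, 0.4556], [0.038, 0.54, 0, 0, 0, 0.5333], [0.042, 0.624, 0, 0, 0, 0.6111]],
  ],
)

```text
clock: 4.53
tool_pos: [0.4871, -0.2575, 0.1542]
orientation: [-180.0, -0.0, -78.1]
force: [1.6, -0.6, -0.6]
opening: 0.0387
gripper_force: 30.0
```

In the tool's units: 24.4 degrees / 90 = 0.2711.

Call:
send_rows(
  plan=[
    [[0, 0, 0, 0, 0, 0.0778], [0, 0, 0, 0, 0, 0.1556], [0, 0, 0, 0, 0, 0.2222], [0, 0, 0, 0, 0, 0.2711], [0, 0, 0, 0, 0, 0.2711], [0, 0, 0, 0, 0, 0.2711], [0, 0, 0, 0, 0, 0.2711]],
  ],
)

```text
clock: 5.12
tool_pos: [0.488, -0.256, 0.1538]
orientation: [-180.0, 0.0, -102.0]
force: [0.6, 0.4, -0.7]
opening: 0.0387
gripper_force: 30.0
```

```bash
python3 - <<'E'
from h import *
o=ctrl.get_obs(); s=snap('wrist','w2.png')
print(o['opening'],o['tool_pos'],o['orientation'],delta([.488,-.257,.007],0))
E
```

```text
0.03872620930285628 [ 0.48799209 -0.25598177  0.15376434] [-1.79984622e+02  3.58037271e-03 -1.01968856e+02] [ 0.1  -0.02 14.67]
```

View pics/w2.png

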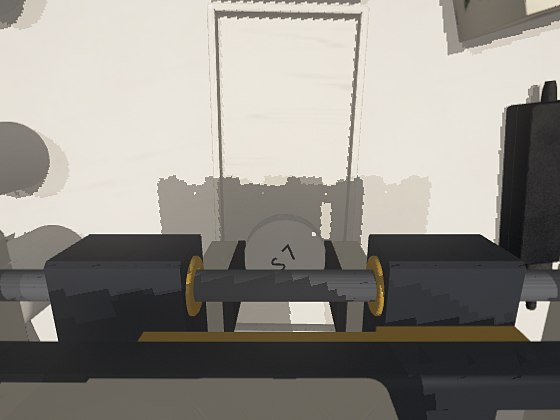

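The wrist view shows the disc held between the pads at (285,245). The tray's far rim ends at about (209,6) and (368,6). I'll check the tray's midline and end against that.

```bash
python3 - <<'E'
from h import *
s=load('wrist'); P=toz(s,[[209,5],[368,5]],.016)[:,:2]; m=P.mean(0); print(P,np.linalg.norm(P[0]-P[1]),m)
d=np.array([-.2095,-.9778]); n=np.array([.9778,-.2095]); c=np.array([.488,-.257]); print('along',(m-c)@d,'across',(m-c)@n)
Q=toz(s,[[217,16],[360,14],[220,200],[352,165]],.004)[:,:2]; print((Q-c)@d,(Q-c)@n)
E
```

```text
[[ 0.51336193 -0.41660933]
 [ 0.39189913 -0.39079037]] 0.12417660785600507 [ 0.45263053 -0.40369985]
along 0.15085301646323393 across -0.0038506475698285754
[ 0.14595667  0.14762766 -0.00952217  0.02367766] [ 0.0545282  -0.06243281  0.05937731 -0.06248429]
```

In the tool's units: 14.7 cm / 50 = 0.294, 0.15 cm / 50 = 0.003.

Call:
send_rows(
  plan=[
    [[0, 0.003, 0.06, 0, 0, 0], [0, 0.003, 0.14, 0, 0, 0], [0, 0.003, 0.2, 0, 0, 0], [0, 0.003, 0.24, 0, 0, 0], [0, 0.003, 0.268, 0, 0, 0], [0, 0.003, 0.284, 0, 0, 0], [0, 0.003, 0.294, 0, 0, 0], [0, 0.003, 0.294, 0, 0, 0]],
  ],
)

```text
clock: 5.83
tool_pos: [0.4865, -0.2558, 0.0068]
orientation: [180.0, -0.0, -102.1]
force: [0.3, 0.1, -0.7]
opening: 0.0385
gripper_force: 30.0
```

Call:
send_rows(
  plan=[
    [[0, 0, 0, 0, 0, 0], [0, 0, 0, 0, 0, 0], [0, 0, 0, 0, 0, 0]],
  ],
)

```text
clock: 6.08
tool_pos: [0.487, -0.2559, 0.0072]
orientation: [-179.9, 0.0, -102.1]
force: [-0.0, 0.9, -0.8]
opening: 0.0385
gripper_force: 30.0
```

Call:
send_rows(
  plan=[
    [[0, 0, 0, 0, 0, 0], [0, 0, 0, 0, 0, 0], [0, 0, 0, 0, 0, 0], [0, 0, 0, 0, 0, 0], [0, 0, 0, 0, 0, 0], [0, 0, 0, 0, 0, 0]],
  ],
  fingers=0.64,
)

```text
clock: 6.58
tool_pos: [0.4865, -0.2558, 0.0066]
orientation: [-180.0, -0.0, -102.1]
force: [-0.2, 0.4, -0.8]
opening: 0.0557
gripper_force: 0.0
```

In the tool's units: -19.5 cm / 50 = -0.39, -16 cm / 50 = -0.32.

Call:
send_rows(
  plan=[
    [[0, 0, -0.02, 0, 0, 0], [0, 0, -0.06, 0, 0, 0], [0, 0, -0.12, 0, 0, 0], [0, 0, -0.18, 0, 0, 0], [0, 0, -0.24, 0, 0, 0], [0, 0, -0.32, 0, 0, 0], [0, 0, -0.39, 0, 0, 0], [0, 0, -0.39, 0, 0, 0]],
  ],
)

```text
clock: 7.25
tool_pos: [0.4899, -0.2572, 0.2104]
orientation: [-179.3, -0.1, -102.1]
force: [1.2, -0.6, 0.1]
opening: 0.0558
gripper_force: 0.0
```

In the tool's units: -24 cm / 50 = -0.48, -1.1 cm / 50 = -0.022, -56 degrees / 90 = -0.6222.

Call:
send_rows(
  plan=[
    [[-0.06, -0.002, 0, 0, 0, -0.0778], [-0.12, -0.006, 0, 0, 0, -0.1556], [-0.18, -0.008, 0, 0, 0, -0.2333], [-0.24, -0.01, 0, 0, 0, -0.3111], [-0.3, -0.014, 0, 0, 0, -0.3889], [-0.36, -0.016, 0, 0, 0, -0.4667], [-0.42, -0.02, 0, 0, 0, -0.5444], [-0.48, -0.022, 0, 0, 0, -0.6222]],
  ],
  fingers=0.8,
)

```text
clock: 7.92
tool_pos: [0.5478, -0.0221, 0.2025]
orientation: [-180.0, -0.0, -45.8]
force: [0.3, -0.6, -0.4]
opening: 0.07
gripper_force: 0.0
```

In the tool's units: -15.9 cm / 50 = -0.318, -14 cm / 50 = -0.28, -29.4 degrees / 90 = -0.3267.

Call:
send_rows(
  plan=[
    [[-0.034, -0.056, 0, 0, 0, -0.0667], [-0.068, -0.112, 0, 0, 0, -0.1333], [-0.102, -0.168, 0, 0, 0, -0.2], [-0.136, -0.224, 0, 0, 0, -0.2667], [-0.17, -0.28, 0, 0, 0, -0.3267], [-0.194, -0.318, 0, 0, 0, -0.3267], [-0.194, -0.318, 0, 0, 0, -0.3267], [-0.194, -0.318, 0, 0, 0, -0.3267]],
  ],
)

```text
clock: 8.58
tool_pos: [0.5949, 0.1578, 0.2017]
orientation: [180.0, 0.0, -16.6]
force: [-1.7, -0.8, 0.4]
opening: 0.07
gripper_force: 0.0
```

```bash
python3 - <<'E'
from h import *
o=ctrl.get_obs()
print(o['clock'],o['tool_pos'],o['orientation'],delta([.5947,.1565,.006],0))
E
```

```text
8.5833 [0.59494265 0.15778447 0.20171579] [ 1.79984024e+02  1.33903785e-02 -1.66353090e+01] [1.000e-02 1.300e-01 1.957e+01]
```

In the tool's units: 19.6 cm / 50 = 0.392, 19 cm / 50 = 0.38.

Call:
send_rows(
  plan=[
    [[0, 0.002, 0.08, 0, 0, 0], [0, 0.002, 0.16, 0, 0, 0], [0, 0.002, 0.24, 0, 0, 0], [0, 0.002, 0.3, 0, 0, 0], [0, 0.002, 0.35, 0, 0, 0], [0, 0.002, 0.38, 0, 0, 0], [0, 0.002, 0.392, 0, 0, 0], [0, 0.002, 0.392, 0, 0, 0]],
  ],
)

```text
clock: 9.25
tool_pos: [0.5939, 0.1544, 0.0046]
orientation: [179.9, 0.1, -16.8]
force: [-0.3, 0.0, 0.2]
opening: 0.07
gripper_force: 0.0
```

Call:
send_rows(
  plan=[
    [[0, 0, 0, 0, 0, 0], [0, 0, 0, 0, 0, 0], [0, 0, 0, 0, 0, 0], [0, 0, 0, 0, 0, 0], [0, 0, 0, 0, 0, 0], [0, 0, 0, 0, 0, 0], [0, 0, 0, 0, 0, 0], [0, 0, 0, 0, 0, 0]],
  ],
  fingers=0,
)

```text
clock: 9.92
tool_pos: [0.5948, 0.1557, 0.0057]
orientation: [-180.0, -0.0, -16.7]
force: [1.2, 0.1, 0.4]
opening: 0.0223
gripper_force: 0.1
```

In the tool's units: -19.6 cm / 50 = -0.392, -16 cm / 50 = -0.32.

Call:
send_rows(
  plan=[
    [[0, 0, 0, 0, 0, 0], [0, 0, 0, 0, 0, 0], [0, 0, -0.02, 0, 0, 0], [0, 0, -0.08, 0, 0, 0], [0, 0, -0.16, 0, 0, 0], [0, 0, -0.24, 0, 0, 0], [0, 0, -0.32, 0, 0, 0], [0, 0, -0.392, 0, 0, 0]],
  ],
)

```text
clock: 10.58
tool_pos: [0.5948, 0.1555, 0.2051]
orientation: [-179.9, -0.1, -16.7]
force: [1.5, 0.1, -0.6]
opening: 0.0219
gripper_force: 29.9
```

In the tool's units: 23.5 cm / 50 = 0.47, 20.5 cm / 50 = 0.41, 56 degrees / 90 = 0.6222.

Call:
send_rows(
  plan=[
    [[0.002, 0.058, 0, 0, 0, 0.0778], [0.004, 0.116, 0, 0, 0, 0.1556], [0.006, 0.174, 0, 0, 0, 0.2333], [0.008, 0.234, 0, 0, 0, 0.3111], [0.01, 0.292, 0, 0, 0, 0.3889], [0.012, 0.352, 0, 0, 0, 0.4667], [0.014, 0.41, 0, 0, 0, 0.5444], [0.016, 0.47, 0, 0, 0, 0.6222]],
  ],
)

```text
clock: 11.25
tool_pos: [0.5341, -0.0729, 0.2024]
orientation: [-180.0, -0.0, -73.1]
force: [0.2, -0.6, -0.8]
opening: 0.0218
gripper_force: 29.9
```

In the tool's units: 16.1 cm / 50 = 0.322, 14 cm / 50 = 0.28, 29.4 degrees / 90 = 0.3267.

Call:
send_rows(
  plan=[
    [[0.056, 0.036, 0, 0, 0, 0.0667], [0.112, 0.07, 0, 0, 0, 0.1333], [0.168, 0.106, 0, 0, 0, 0.2], [0.224, 0.14, 0, 0, 0, 0.2667], [0.28, 0.176, 0, 0, 0, 0.3267], [0.322, 0.202, 0, 0, 0, 0.3267], [0.322, 0.202, 0, 0, 0, 0.3267], [0.322, 0.202, 0, 0, 0, 0.3267]],
  ],
)

```text
clock: 11.92
tool_pos: [0.4854, -0.2565, 0.202]
orientation: [-180.0, 0.0, -102.3]
force: [0.8, 0.9, -1.0]
opening: 0.0217
gripper_force: 29.9
```

```bash
python3 - <<'E'
from h import *
o=ctrl.get_obs()
print(o['opening'],o['tool_pos'],o['orientation'],delta([.4865,-.2558,.0195],0))
s=load('wrist')
E
```

```text
0.021705771599109743 [ 0.48543657 -0.25651901  0.20196857] [-1.79993862e+02  4.40298963e-03 -1.02278941e+02] [-0.09 -0.09 18.25]
```

In the tool's units: 18.2 cm / 50 = 0.364, 17.8 cm / 50 = 0.356.

Call:
send_rows(
  plan=[
    [[0.002, -0.002, 0.08, 0, 0, 0], [0.002, -0.002, 0.16, 0, 0, 0], [0.002, -0.002, 0.24, 0, 0, 0], [0.002, -0.002, 0.3, 0, 0, 0], [0.002, -0.002, 0.336, 0, 0, 0], [0.002, -0.002, 0.356, 0, 0, 0], [0.002, -0.002, 0.364, 0, 0, 0], [0.002, -0.002, 0.364, 0, 0, 0]],
  ],
)

```text
clock: 12.58
tool_pos: [0.4871, -0.256, 0.0198]
orientation: [180.0, -0.0, -102.1]
force: [0.8, -0.8, -0.0]
opening: 0.0219
gripper_force: 29.9
```

Call:
send_rows(
  plan=[
    [[0, 0, 0, 0, 0, 0], [0, 0, 0, 0, 0, 0], [0, 0, 0, 0, 0, 0]],
  ],
)

```text
clock: 12.83
tool_pos: [0.4879, -0.2566, 0.0207]
orientation: [-179.9, 0.0, -102.1]
force: [0.1, -0.4, 0.4]
opening: 0.0217
gripper_force: 29.9
```

Call:
send_rows(
  plan=[
    [[0, 0, 0, 0, 0, 0], [0, 0, 0, 0, 0, 0], [0, 0, 0, 0, 0, 0], [0, 0, 0, 0, 0, 0], [0, 0, 0, 0, 0, 0], [0, 0, 0, 0, 0, 0]],
  ],
  fingers=0.5,
)

```text
clock: 13.33
tool_pos: [0.4869, -0.2566, 0.0195]
orientation: [180.0, -0.0, -102.1]
force: [-0.6, -0.3, -0.4]
opening: 0.0435
gripper_force: 0.0
```

In the tool's units: -18 cm / 50 = -0.36, -15 cm / 50 = -0.3.

Call:
send_rows(
  plan=[
    [[0, 0, -0.02, 0, 0, 0], [0, 0, -0.06, 0, 0, 0], [0, 0, -0.12, 0, 0, 0], [0, 0, -0.18, 0, 0, 0], [0, 0, -0.24, 0, 0, 0], [0, 0, -0.3, 0, 0, 0], [0, 0, -0.36, 0, 0, 0], [0, 0, -0.36, 0, 0, 0]],
  ],
)

```text
clock: 14.0
tool_pos: [0.4898, -0.2578, 0.207]
orientation: [-179.4, -0.1, -102.1]
force: [1.4, -0.7, 0.9]
opening: 0.0437
gripper_force: 0.0
```

```bash
python3 - <<'E'
from h import *
o=ctrl.get_obs()
print(o['tool_pos'],o['orientation'])
E
```

```text
[ 0.48982437 -0.25779619  0.2070185 ] [-1.79406222e+02 -7.63026656e-02 -1.02072561e+02]
```

In the tool's units: -18.9 cm / 50 = -0.378, -5.1 cm / 50 = -0.102.

Call:
send_rows(
  plan=[
    [[-0.06, -0.016, 0, 0, 0, 0], [-0.12, -0.032, 0, 0, 0, 0], [-0.18, -0.048, 0, 0, 0, 0], [-0.24, -0.064, 0, 0, 0, 0], [-0.308, -0.082, 0, 0, 0, 0], [-0.378, -0.102, 0, 0, 0, 0]],
  ],
  fingers=0.8,
)

```text
clock: 14.5
tool_pos: [0.5767, -0.0813, 0.2004]
orientation: [-180.0, 0.0, -102.2]
force: [0.3, -0.4, -0.6]
opening: 0.0696
gripper_force: 0.0
```

In the tool's units: -18.9 cm / 50 = -0.378, -17.5 cm / 50 = -0.35.

Call:
send_rows(
  plan=[
    [[-0.08, -0.022, 0, 0, 0, 0], [-0.16, -0.044, 0, 0, 0, 0], [-0.24, -0.064, 0, 0, 0, 0], [-0.3, -0.082, 0, 0, 0, 0], [-0.35, -0.096, 0, 0, 0, 0], [-0.378, -0.104, 0, 0, 0, 0], [-0.378, -0.104, 0, 0, 0, 0], [-0.378, -0.104, 0, 0, 0, 0]],
  ],
)

```text
clock: 15.17
tool_pos: [0.6668, 0.0916, 0.1993]
orientation: [180.0, -0.0, -102.1]
force: [-0.4, -0.3, -0.2]
opening: 0.0699
gripper_force: 0.0
```

```bash
python3 - <<'E'
from h import *
o=ctrl.get_obs()
print(o['tool_pos'],o['orientation'],delta([.6666,.0918,.007],0))
E
```

```text
[0.66681971 0.09163987 0.19934632] [ 1.79961103e+02 -2.77586856e-02 -1.02080798e+02] [-1.000e-02  2.000e-02  1.923e+01]
```

In the tool's units: 19.5 cm / 50 = 0.39, 19 cm / 50 = 0.38.

Call:
send_rows(
  plan=[
    [[0, 0, 0.08, 0, 0, 0], [0, 0, 0.16, 0, 0, 0], [0, 0, 0.24, 0, 0, 0], [0, 0, 0.3, 0, 0, 0], [0, 0, 0.35, 0, 0, 0], [0, 0, 0.38, 0, 0, 0], [0, 0, 0.39, 0, 0, 0], [0, 0, 0.39, 0, 0, 0]],
  ],
)

```text
clock: 15.83
tool_pos: [0.666, 0.0898, 0.0036]
orientation: [179.9, -0.1, -102.2]
force: [0.3, 0.3, 0.1]
opening: 0.0701
gripper_force: 0.0
```

Call:
send_rows(
  plan=[
    [[0, 0, 0, 0, 0, 0], [0, 0, 0, 0, 0, 0], [0, 0, 0, 0, 0, 0], [0, 0, 0, 0, 0, 0], [0, 0, 0, 0, 0, 0], [0, 0, 0, 0, 0, 0], [0, 0, 0, 0, 0, 0], [0, 0, 0, 0, 0, 0]],
  ],
  fingers=0,
)

```text
clock: 16.5
tool_pos: [0.6672, 0.0914, 0.0049]
orientation: [-180.0, 0.0, -102.1]
force: [-0.8, 0.1, 2.6]
opening: 0.0284
gripper_force: 30.0
```

In the tool's units: -19.5 cm / 50 = -0.39, -16 cm / 50 = -0.32.

Call:
send_rows(
  plan=[
    [[0, 0, 0, 0, 0, 0], [0, 0, 0, 0, 0, 0], [0, 0, -0.02, 0, 0, 0], [0, 0, -0.08, 0, 0, 0], [0, 0, -0.16, 0, 0, 0], [0, 0, -0.24, 0, 0, 0], [0, 0, -0.32, 0, 0, 0], [0, 0, -0.39, 0, 0, 0]],
  ],
)

```text
clock: 17.17
tool_pos: [0.6672, 0.0912, 0.2032]
orientation: [-179.9, 0.0, -102.1]
force: [1.0, 0.9, 0.3]
opening: 0.0284
gripper_force: 30.0
```

In the tool's units: 21.5 cm / 50 = 0.43, 18.5 cm / 50 = 0.37.

Call:
send_rows(
  plan=[
    [[0.06, 0.014, 0, 0, 0, 0], [0.12, 0.028, 0, 0, 0, 0], [0.18, 0.042, 0, 0, 0, 0], [0.24, 0.058, 0, 0, 0, 0], [0.308, 0.074, 0, 0, 0, 0], [0.37, 0.088, 0, 0, 0, 0], [0.43, 0.102, 0, 0, 0, 0]],
  ],
)

```text
clock: 17.75
tool_pos: [0.5708, -0.1095, 0.2002]
orientation: [-180.0, 0.0, -102.1]
force: [0.6, -1.0, -0.2]
opening: 0.0282
gripper_force: 30.0
```

Call:
send_rows(
  plan=[
    [[0.08, 0.02, 0, 0, 0, 0], [0.16, 0.038, 0, 0, 0, 0], [0.24, 0.058, 0, 0, 0, 0], [0.3, 0.072, 0, 0, 0, 0], [0.36, 0.086, 0, 0, 0, 0], [0.41, 0.098, 0, 0, 0, 0], [0.43, 0.104, 0, 0, 0, 0], [0.43, 0.104, 0, 0, 0, 0]],
  ],
)

```text
clock: 18.42
tool_pos: [0.4746, -0.3091, 0.1999]
orientation: [180.0, -0.0, -102.3]
force: [0.0, 1.1, -0.8]
opening: 0.0284
gripper_force: 30.0
```

```bash
python3 - <<'E'
from h import *
s=snap('wrist','w3.png'); o=ctrl.get_obs()
print(o['opening'],o['tool_pos'],o['orientation'],delta([.476,-.307,.0085],0))
E
```

```text
0.028106764928017128 [ 0.47532608 -0.30812727  0.19984268] [-1.79996605e+02  6.69740225e-03 -1.02261757e+02] [-0.12 -0.04 19.13]
```

View pics/w3.png

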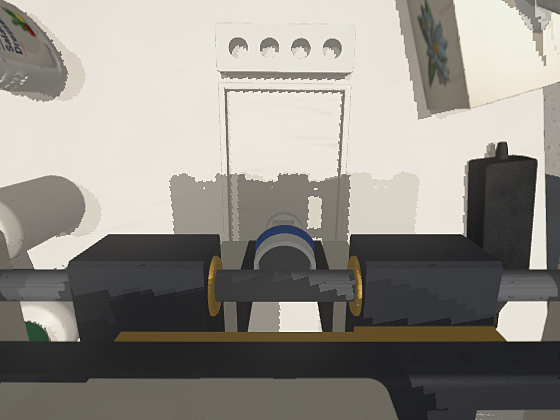

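The wrist view shows the cup upright in the fingers, with its blue foot visible at (285,232). The tray's midline is at column 285, in line with the tool, and the rack is beyond at (285,48). I'll place the cup now.

In the tool's units: 19.1 cm / 50 = 0.382, 18.4 cm / 50 = 0.368.

Call:
send_rows(
  plan=[
    [[-0.002, 0, 0.08, 0, 0, 0], [-0.002, 0, 0.16, 0, 0, 0], [-0.002, 0, 0.24, 0, 0, 0], [-0.002, 0, 0.3, 0, 0, 0], [-0.002, 0, 0.344, 0, 0, 0], [-0.002, 0, 0.368, 0, 0, 0], [-0.002, 0, 0.382, 0, 0, 0], [-0.002, 0, 0.382, 0, 0, 0]],
  ],
)

```text
clock: 19.13
tool_pos: [0.4761, -0.3054, 0.0079]
orientation: [179.9, -0.0, -102.1]
force: [-0.1, -0.2, 0.6]
opening: 0.0286
gripper_force: 30.0
```

Call:
send_rows(
  plan=[
    [[0, 0, 0, 0, 0, 0], [0, 0, 0, 0, 0, 0], [0, 0, 0, 0, 0, 0]],
  ],
)

```text
clock: 19.38
tool_pos: [0.477, -0.3061, 0.0092]
orientation: [-179.9, -0.0, -102.1]
force: [-0.5, 0.1, -1.4]
opening: 0.0283
gripper_force: 30.0
```

Call:
send_rows(
  plan=[
    [[0, 0, 0, 0, 0, 0], [0, 0, 0, 0, 0, 0], [0, 0, 0, 0, 0, 0], [0, 0, 0, 0, 0, 0], [0, 0, 0, 0, 0, 0], [0, 0, 0, 0, 0, 0]],
  ],
  fingers=0.6,
)

```text
clock: 19.88
tool_pos: [0.4761, -0.3065, 0.0086]
orientation: [180.0, 0.0, -102.1]
force: [-0.4, -0.8, -0.4]
opening: 0.0519
gripper_force: 0.0
```

In the tool's units: -19 cm / 50 = -0.38, -17 cm / 50 = -0.34.

Call:
send_rows(
  plan=[
    [[0, 0, -0.02, 0, 0, 0], [0, 0, -0.06, 0, 0, 0], [0, 0, -0.12, 0, 0, 0], [0, 0, -0.18, 0, 0, 0], [0, 0, -0.26, 0, 0, 0], [0, 0, -0.34, 0, 0, 0], [0, 0, -0.38, 0, 0, 0], [0, 0, -0.38, 0, 0, 0]],
  ],
)

```text
clock: 20.55
tool_pos: [0.4787, -0.3077, 0.2056]
orientation: [-179.4, -0.1, -102.1]
force: [0.0, -0.6, 0.4]
opening: 0.0527
gripper_force: 0.0
```

```bash
python3 - <<'E'
from h import *
o=ctrl.get_obs()
print(o['tool_pos'],o['orientation'],delta([.5505,.3863,.2],0))
E
```

```text
[ 0.47870681 -0.30768254  0.2055576 ] [-1.79428727e+02 -1.05117713e-01 -1.02088683e+02] [-69.36   7.51   0.56]
```

```bash
python3 - <<'E'
from m import *
t=snap('top','t1.png'); s=snap('side','s1.png')
print(s['K'][0,2],t['K'][0,2])
B=lambda h:(h[...,0]>100)&(h[...,0]<130)&(h[...,1]>110)
R=lambda h:((h[...,0]>165)|(h[...,0]<8))&(h[...,1]>130)
for n,f,wt,ws,z in (('blue',B,(135,190,162,216),(155,180,182,208),.056),('red',R,(128,225,154,250),(145,203,175,232),.048)):
    rep(n+' top',t,blob(t,wt,f),z); rep(n+' side',s,blob(s,ws,f),z)
print(delta([.5505,.3863,.24],0))
E
```

```text
277.1933558374502 282.58396679428137
blue top c [0.5503 0.3863] size [48.4 43.8] ang 69.7Traceback (most recent call last):
  File "<stdin>", line 7, in <module>
  File "m.py", line 5, in blob
    m=fn(hsv).astype(np.uint8); cs=cv2.findContours(m,0,1)[0]; c=max(cs,key=cv2.contourArea)
                                                                 ~~~^^^^^^^^^^^^^^^^^^^^^^^^
ValueError: max() iterable argument is empty
```

View pics/s1.png

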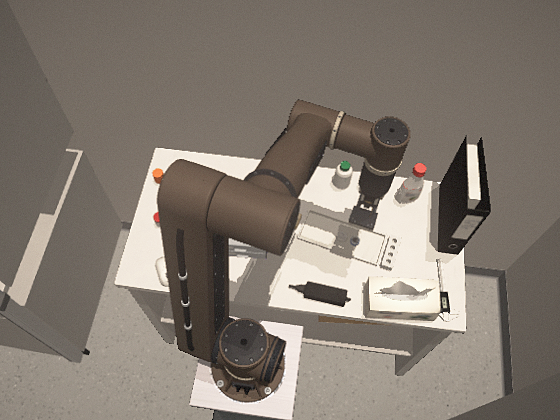

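The side view now has the arm hiding the blue jar, so I'll use the first side image for it. The red lid's edge shows at (157,217).

```bash
python3 - <<'E'
from m import *
t=load('top'); s=load('side'); im=cv2.imread('pics/side0.png')[:,:,::-1].copy(); s['img']=im
B=lambda h:(h[...,0]>100)&(h[...,0]<130)&(h[...,1]>110)
R=lambda h:((h[...,0]>165)|(h[...,0]<8))&(h[...,1]>130)
rep('blue side',s,blob(s,(155,180,182,208),B),.056)
rep('red top',t,blob(t,(128,225,154,250),R),.048)
rep('orange-ish side/top check',s,blob(s,(148,165,168,184),lambda h:(h[...,0]<20)&(h[...,1]>150)&(h[...,2]>150)),.048)
print(delta([.5505,.3863,.24],0))
E
```

```text
blue side c [0.5506 0.3861] size [44.2 43.8] ang 5.0
red top c [0.4544 0.3913] size [40.4 38.2] ang 59.7
orange-ish side/top check c [0.6326 0.4416] size [39.2 37. ] ang 27.3
[-69.28   7.33  -3.96]
```

In the tool's units: -23.1 cm / 50 = -0.462, 2.45 cm / 50 = 0.049.

Call:
send_rows(
  plan=[
    [[-0.06, 0.006, -0.026, 0, 0, 0], [-0.14, 0.014, -0.026, 0, 0, 0], [-0.22, 0.024, -0.026, 0, 0, 0], [-0.3, 0.032, -0.026, 0, 0, 0], [-0.38, 0.04, -0.026, 0, 0, 0], [-0.462, 0.049, -0.026, 0, 0, 0]],
  ],
  fingers=0.85,
)

```text
clock: 21.15
tool_pos: [0.4997, -0.0739, 0.2106]
orientation: [179.9, -0.0, -102.2]
force: [1.3, 0.1, 0.1]
opening: 0.0741
gripper_force: 0.0
```

In the tool's units: -23.1 cm / 50 = -0.462, -1.3 cm / 50 = -0.026.

Call:
send_rows(
  plan=[
    [[-0.08, 0.008, -0.026, 0, 0, 0], [-0.16, 0.016, -0.026, 0, 0, 0], [-0.24, 0.026, -0.026, 0, 0, 0], [-0.32, 0.034, -0.026, 0, 0, 0], [-0.4, 0.042, -0.026, 0, 0, 0], [-0.462, 0.049, -0.026, 0, 0, 0]],
  ],
)

```text
clock: 21.65
tool_pos: [0.5246, 0.158, 0.2235]
orientation: [179.9, -0.1, -102.1]
force: [0.9, -1.0, -0.4]
opening: 0.0747
gripper_force: 0.0
```

In the tool's units: -23.1 cm / 50 = -0.462, -20 cm / 50 = -0.4.

Call:
send_rows(
  plan=[
    [[-0.08, 0.008, -0.026, 0, 0, 0], [-0.16, 0.016, -0.026, 0, 0, 0], [-0.24, 0.026, -0.026, 0, 0, 0], [-0.32, 0.034, -0.026, 0, 0, 0], [-0.4, 0.042, -0.026, 0, 0, 0], [-0.462, 0.048, -0.026, 0, 0, 0], [-0.462, 0.048, -0.026, 0, 0, 0], [-0.462, 0.048, -0.026, 0, 0, 0]],
  ],
)

```text
clock: 22.32
tool_pos: [0.5495, 0.3876, 0.2349]
orientation: [179.9, -0.2, -102.0]
force: [1.0, -0.2, -0.4]
opening: 0.0745
gripper_force: 0.0
```

```bash
python3 - <<'E'
from h import *
s=snap('wrist','w4.png'); o=ctrl.get_obs()
print(o['opening'],o['tool_pos'],o['orientation'],delta([.5505,.3863,.022],0),o['joint_pos'])
E
```

```text
0.07463673624215551 [0.54967527 0.38643524 0.23550961] [ 179.89325614   -0.18076372 -102.07993462] [-0.   -0.08 21.35] [ 5.16846769e+01  2.01034919e+01  1.20645050e+00 -1.67210552e-02
 -7.13122889e+01 -6.37593933e+01]
```

View pics/w4.png

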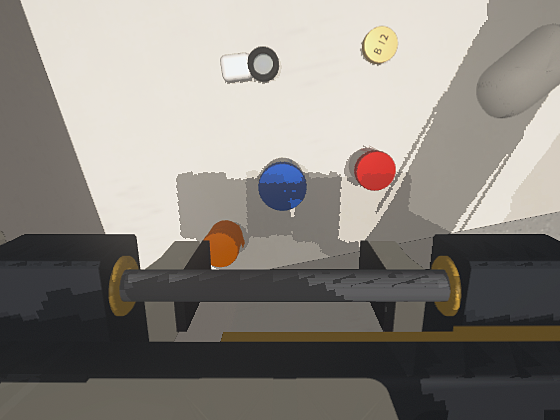

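The wrist view shows the blue lid at (282,187), the red one at (375,170) and the orange one at (226,243). I'll check where the rays put them.

```bash
python3 - <<'E'
from m import *
s=load('wrist')
B=lambda h:(h[...,0]>100)&(h[...,0]<130)&(h[...,1]>110)
R=lambda h:((h[...,0]>165)|(h[...,0]<5))&(h[...,1]>150)
rep('blue',s,blob(s,(250,150,320,225),B),.056); rep('red',s,blob(s,(345,140,405,200),R),.048)
print(toz(s,[[263,64],[379,44]],.012), toz(s,[[226,250]],.048))
print(proj(s,[[.5505,.3863,.056],[.5505,.3863,.0]]),np.round(s['pose'],3))
E
```

```text
blue c [0.5512 0.3886] size [48.4 48.2] ang 88.2
red c [0.4545 0.3939] size [40.  39.8] ang 35.8
[[0.54518924 0.26512649 0.012     ]
 [0.42359902 0.27121537 0.012     ]] [[0.62611128 0.44628095 0.048     ]]
[[282.12005879 184.51332799]
 [282.39569387 174.9683859 ]] [[-0.978  0.202  0.053  0.534]
 [ 0.208  0.945  0.254  0.319]
 [ 0.001  0.259 -0.966  0.394]
 [ 0.     0.     0.     1.   ]]
```

Call:
send_rows(
  plan=[
    [[-0.004, -0.002, 0.08, 0, 0, 0], [-0.004, -0.002, 0.16, 0, 0, 0], [-0.004, -0.002, 0.24, 0, 0, 0], [-0.004, -0.002, 0.3, 0, 0, 0], [-0.004, -0.002, 0.36, 0, 0, 0], [-0.004, -0.002, 0.41, 0, 0, 0], [-0.004, -0.002, 0.43, 0, 0, 0], [-0.004, -0.002, 0.43, 0, 0, 0]],
  ],
)

```text
clock: 23.03
tool_pos: [0.5506, 0.3855, 0.0198]
orientation: [179.8, -0.3, -102.2]
force: [-0.2, 0.4, -0.6]
opening: 0.0749
gripper_force: 0.0
```

Call:
send_rows(
  plan=[
    [[0, 0, 0, 0, 0, 0], [0, 0, 0, 0, 0, 0], [0, 0, 0, 0, 0, 0], [0, 0, 0, 0, 0, 0], [0, 0, 0, 0, 0, 0], [0, 0, 0, 0, 0, 0], [0, 0, 0, 0, 0, 0], [0, 0, 0, 0, 0, 0]],
  ],
  fingers=0,
)

```text
clock: 23.7
tool_pos: [0.5524, 0.3888, 0.0241]
orientation: [-179.9, 0.1, -102.1]
force: [-1.8, -0.6, 6.5]
opening: 0.0491
gripper_force: 30.0
```

In the tool's units: -22 cm / 50 = -0.44, -20 cm / 50 = -0.4.

Call:
send_rows(
  plan=[
    [[0, 0, 0, 0, 0, 0], [0, 0, -0.02, 0, 0, 0], [0, 0, -0.08, 0, 0, 0], [0, 0, -0.16, 0, 0, 0], [0, 0, -0.24, 0, 0, 0], [0, 0, -0.32, 0, 0, 0], [0, 0, -0.4, 0, 0, 0], [0, 0, -0.44, 0, 0, 0]],
  ],
)

```text
clock: 24.37
tool_pos: [0.5531, 0.3889, 0.2496]
orientation: [-179.7, 0.3, -102.1]
force: [0.6, 0.9, 0.0]
opening: 0.0492
gripper_force: 30.0
```

```bash
python3 - <<'E'
from h import *
o=ctrl.get_obs()
print(o['opening'],o['tool_pos'],o['orientation'],delta([.4655,-.3545,.24],0))
E
```

```text
0.04915857491720988 [0.55314671 0.38889593 0.24964258] [-179.73707952    0.33332809 -102.10213568] [74.52 -7.02  0.96]
```

In the tool's units: 24.8 cm / 50 = 0.496, 6.5 cm / 50 = 0.13.

Call:
send_rows(
  plan=[
    [[0.06, -0.006, 0, 0, 0, 0], [0.13, -0.012, 0, 0, 0, 0], [0.21, -0.02, 0, 0, 0, 0], [0.29, -0.028, 0, 0, 0, 0], [0.37, -0.034, 0, 0, 0, 0], [0.44, -0.042, 0, 0, 0, 0], [0.496, -0.046, 0, 0, 0, 0]],
  ],
)

```text
clock: 24.95
tool_pos: [0.5213, 0.1384, 0.2435]
orientation: [-180.0, 0.0, -102.2]
force: [-0.5, 0.2, -0.4]
opening: 0.0491
gripper_force: 30.0
```

In the tool's units: 24.8 cm / 50 = 0.496, 21.5 cm / 50 = 0.43.

Call:
send_rows(
  plan=[
    [[0.072, -0.006, 0, 0, 0, 0], [0.144, -0.014, 0, 0, 0, 0], [0.216, -0.02, 0, 0, 0, 0], [0.288, -0.028, 0, 0, 0, 0], [0.36, -0.034, 0, 0, 0, 0], [0.43, -0.042, 0, 0, 0, 0], [0.496, -0.046, 0, 0, 0, 0]],
  ],
)

```text
clock: 25.53
tool_pos: [0.4919, -0.1082, 0.2435]
orientation: [-179.9, 0.0, -102.1]
force: [0.2, -0.3, -0.0]
opening: 0.049
gripper_force: 30.0
```

In the tool's units: 24.8 cm / 50 = 0.496, 24 cm / 50 = 0.48.

Call:
send_rows(
  plan=[
    [[0.072, -0.006, 0, 0, 0, 0], [0.144, -0.014, 0, 0, 0, 0], [0.216, -0.02, 0, 0, 0, 0], [0.288, -0.028, 0, 0, 0, 0], [0.36, -0.034, 0, 0, 0, 0], [0.43, -0.042, 0, 0, 0, 0], [0.48, -0.046, 0, 0, 0, 0], [0.496, -0.048, 0, 0, 0, 0]],
  ],
)

```text
clock: 26.2
tool_pos: [0.4628, -0.3569, 0.2428]
orientation: [180.0, -0.0, -102.3]
force: [-0.1, 0.1, -0.9]
opening: 0.0489
gripper_force: 30.0
```

```bash
python3 - <<'E'
from h import *
s=snap('wrist','w5.png');o=ctrl.get_obs()
print(o['opening'],o['tool_pos'],o['orientation'],delta([.4657,-.3557,.027],0))
E
```

```text
0.04895829824350583 [ 0.46297497 -0.35661952  0.24262009] [ 1.79967322e+02 -1.80477919e-02 -1.02298963e+02] [-0.15 -0.25 21.56]
```

In the tool's units: 21.5 cm / 50 = 0.43, 21.2 cm / 50 = 0.424.

Call:
send_rows(
  plan=[
    [[-0.002, -0.004, 0.08, 0, 0, 0], [-0.002, -0.004, 0.16, 0, 0, 0], [-0.002, -0.004, 0.24, 0, 0, 0], [-0.002, -0.004, 0.31, 0, 0, 0], [-0.002, -0.004, 0.37, 0, 0, 0], [-0.002, -0.004, 0.406, 0, 0, 0], [-0.002, -0.004, 0.424, 0, 0, 0], [-0.002, -0.004, 0.43, 0, 0, 0]],
  ],
)

```text
clock: 26.92
tool_pos: [0.4647, -0.3522, 0.027]
orientation: [179.8, 0.0, -102.1]
force: [-8.1, 8.9, 19.7]
opening: 0.0489
gripper_force: 30.0
```

Call:
send_rows(
  plan=[
    [[0, 0, 0, 0, 0, 0], [0, 0, 0, 0, 0, 0], [0, 0, 0, 0, 0, 0]],
  ],
)

```text
clock: 27.17
tool_pos: [0.4672, -0.3534, 0.0289]
orientation: [-179.9, -0.0, -102.1]
force: [-0.1, 0.1, -0.4]
opening: 0.0494
gripper_force: 30.0
```

Call:
send_rows(
  plan=[
    [[0, 0, 0, 0, 0, 0], [0, 0, 0, 0, 0, 0], [0, 0, 0, 0, 0, 0], [0, 0, 0, 0, 0, 0], [0, 0, 0, 0, 0, 0], [0, 0, 0, 0, 0, 0]],
  ],
  fingers=0.76,
)

```text
clock: 27.67
tool_pos: [0.4661, -0.3534, 0.0276]
orientation: [-180.0, -0.0, -102.1]
force: [0.7, 0.2, 0.2]
opening: 0.0665
gripper_force: 0.0
```

In the tool's units: -21 cm / 50 = -0.42, -18 cm / 50 = -0.36.

Call:
send_rows(
  plan=[
    [[0, 0, -0.02, 0, 0, 0], [0, 0, -0.06, 0, 0, 0], [0, 0, -0.12, 0, 0, 0], [0, 0, -0.2, 0, 0, 0], [0, 0, -0.28, 0, 0, 0], [0, 0, -0.36, 0, 0, 0], [0, 0, -0.42, 0, 0, 0], [0, 0, -0.42, 0, 0, 0]],
  ],
)

```text
clock: 28.33
tool_pos: [0.4687, -0.3552, 0.2463]
orientation: [-179.3, -0.2, -102.1]
force: [1.2, -0.3, 0.7]
opening: 0.0666
gripper_force: 0.0
```

```bash
python3 - <<'E'
from h import *
s=snap('top','t2.png');o=ctrl.get_obs()
print(o['opening'],o['tool_pos'],o['orientation'],delta([.4545,.3937,.24],0))
cv2.imwrite('pics/t2c.png',cv2.resize(s['img'][190:310,285:465,::-1],(800,533),interpolation=3))
E
```

```text
0.0663596786038637 [ 0.46768889 -0.35428355  0.24279989] [-1.79539541e+02 -1.01968600e-01 -1.02116844e+02] [-72.86  16.99   0.28]
```

View pics/t2c.png

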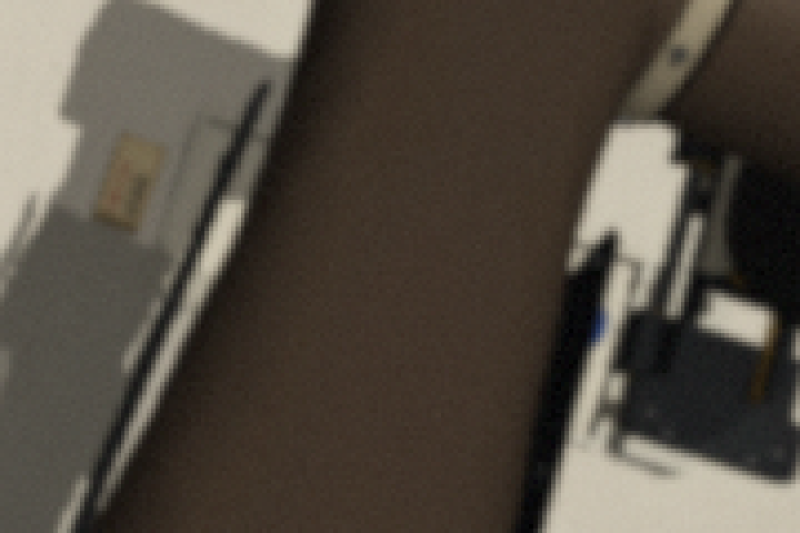

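In the tool's units: -24 cm / 50 = -0.48, -20 cm / 50 = -0.4.

Call:
send_rows(
  plan=[
    [[-0.08, 0.006, 0, 0, 0, 0], [-0.16, 0.012, 0, 0, 0, 0], [-0.24, 0.02, 0, 0, 0, 0], [-0.32, 0.026, 0, 0, 0, 0], [-0.4, 0.032, 0, 0, 0, 0], [-0.48, 0.04, 0, 0, 0, 0]],
  ],
)

```text
clock: 28.88
tool_pos: [0.4963, -0.1128, 0.2374]
orientation: [180.0, -0.0, -102.2]
force: [1.3, -0.7, 0.2]
opening: 0.0669
gripper_force: 0.0
```

In the tool's units: -24.5 cm / 50 = -0.49, -20 cm / 50 = -0.4.

Call:
send_rows(
  plan=[
    [[-0.08, 0.016, 0, 0, 0, 0], [-0.16, 0.032, 0, 0, 0, 0], [-0.24, 0.048, 0, 0, 0, 0], [-0.32, 0.064, 0, 0, 0, 0], [-0.4, 0.08, 0, 0, 0, 0], [-0.49, 0.1, 0, 0, 0, 0], [-0.49, 0.1, 0, 0, 0, 0]],
  ],
)

```text
clock: 29.47
tool_pos: [0.4993, 0.1404, 0.2372]
orientation: [180.0, 0.0, -101.9]
force: [0.6, -0.8, -0.5]
opening: 0.0664
gripper_force: 0.0
```

In the tool's units: -24.4 cm / 50 = -0.488, -21 cm / 50 = -0.42.

Call:
send_rows(
  plan=[
    [[-0.07, 0.028, 0, 0, 0, 0], [-0.14, 0.056, 0, 0, 0, 0], [-0.21, 0.086, 0, 0, 0, 0], [-0.28, 0.114, 0, 0, 0, 0], [-0.35, 0.144, 0, 0, 0, 0], [-0.42, 0.172, 0, 0, 0, 0], [-0.488, 0.2, 0, 0, 0, 0], [-0.488, 0.2, 0, 0, 0, 0]],
  ],
)

```text
clock: 30.13
tool_pos: [0.4518, 0.3999, 0.2363]
orientation: [180.0, -0.0, -101.9]
force: [0.1, -0.6, 0.5]
opening: 0.0669
gripper_force: 0.0
```

Call:
send_rows(
  plan=[
    [[0, 0, 0, 0, 0, 0], [0, 0, 0, 0, 0, 0], [0, 0, 0, 0, 0, 0]],
  ],
)

```text
clock: 30.38
tool_pos: [0.4531, 0.394, 0.2374]
orientation: [180.0, -0.0, -102.2]
force: [0.6, -0.1, -1.0]
opening: 0.0669
gripper_force: 0.0
```

```bash
python3 - <<'E'
from m import *
s=snap('wrist');t=snap('top','t3.png'); o=ctrl.get_obs()
R=lambda h:((h[...,0]>165)|(h[...,0]<5))&(h[...,1]>150)
q=proj(s,[[.4545,.3937,.048]])[0].astype(int); c=rep('red',s,blob(s,(q[0]-40,q[1]-40,q[0]+40,min(q[1]+40,232)),R),.048)
print(o['tool_pos'],o['orientation'],delta([c[0],c[1],.017],0))
B=lambda h:(h[...,0]>100)&(h[...,0]<130)&(h[...,1]>100)
D=np.array([.487,-.258]);d=np.array([-.2095,-.9778])
for n,r,z in(('jar',.1,.059),('cup',.05,.022)):
    P=np.r_[D+r*d,z]; q=proj(t,[P])[0].astype(int)
    try: c=rep(n,t,blob(t,(q[0]-13,q[1]-13,q[0]+13,q[1]+13),B if n=='jar' else (lambda h:h[...,2]<130)),z if n=='jar' else .013); print((c-D)@d,(c-D)@[.9778,-.2095])
    except Exception as e: print(n,e)
q=proj(t,[[.487,-.258,.02]])[0].astype(int); print(q)
cv2.imwrite('pics/t3c.png',cv2.resize(t['img'][190:310,285:465,::-1],(800,533),interpolation=3))
E
```

```text
red c [0.4532 0.3831] size [19.3 36.3] ang 79.3
[0.45340498 0.39393687 0.23779908] [-1.79998460e+02  2.81105575e-03 -1.02206773e+02] [ 1.07 -0.21 22.08]
jar c [ 0.4662 -0.3505] size [44.1 48.2] ang 6.4
0.09476726867370606 -0.0009568511230468452
cup c [ 0.4706 -0.3135] size [46.3 57.3] ang 2.1
0.05768005198669432 -0.004435078085327143
[374 251]
```

Part of the red lid is in shadow in this view, so I'll keep the earlier agreed value of (0.4545, 0.3935). The large jar now measures 95 mm from the disc, on the midline. I'll descend and grip.

In the tool's units: 22 cm / 50 = 0.44, 20.5 cm / 50 = 0.41.

Call:
send_rows(
  plan=[
    [[0, -0.002, 0.08, 0, 0, 0], [0, -0.002, 0.16, 0, 0, 0], [0, -0.002, 0.24, 0, 0, 0], [0, -0.002, 0.3, 0, 0, 0], [0, -0.002, 0.36, 0, 0, 0], [0, -0.002, 0.41, 0, 0, 0], [0, -0.002, 0.44, 0, 0, 0], [0, -0.002, 0.44, 0, 0, 0]],
  ],
)

```text
clock: 31.15
tool_pos: [0.4531, 0.3919, 0.0143]
orientation: [179.9, -0.3, -102.2]
force: [-0.5, -1.2, -0.3]
opening: 0.0663
gripper_force: 0.0
```

Call:
send_rows(
  plan=[
    [[0, 0, 0, 0, 0, 0], [0, 0, 0, 0, 0, 0], [0, 0, 0, 0, 0, 0], [0, 0, 0, 0, 0, 0], [0, 0, 0, 0, 0, 0], [0, 0, 0, 0, 0, 0], [0, 0, 0, 0, 0, 0], [0, 0, 0, 0, 0, 0]],
  ],
  fingers=0,
)

```text
clock: 31.82
tool_pos: [0.4546, 0.3955, 0.0189]
orientation: [-179.9, 0.1, -102.1]
force: [-0.6, -1.1, 7.0]
opening: 0.0408
gripper_force: 30.0
```

In the tool's units: -22.5 cm / 50 = -0.45, -20 cm / 50 = -0.4.

Call:
send_rows(
  plan=[
    [[0, 0, 0, 0, 0, 0], [0, 0, -0.02, 0, 0, 0], [0, 0, -0.08, 0, 0, 0], [0, 0, -0.16, 0, 0, 0], [0, 0, -0.24, 0, 0, 0], [0, 0, -0.32, 0, 0, 0], [0, 0, -0.4, 0, 0, 0], [0, 0, -0.45, 0, 0, 0]],
  ],
)

```text
clock: 32.48
tool_pos: [0.4548, 0.3953, 0.2483]
orientation: [-179.8, 0.3, -102.1]
force: [1.2, 1.1, 0.4]
opening: 0.0411
gripper_force: 30.0
```

```bash
python3 - <<'E'
from h import *
o=ctrl.get_obs()
print(o['opening'],o['tool_pos'],o['orientation'],delta([.508,-.1595,.24],0))
E
```

```text
0.04108109427063569 [0.45475547 0.39534712 0.24829663] [-179.84948965    0.2745392  -102.10863619] [ 53.13 -16.84   0.83]
```

In the tool's units: 26.5 cm / 50 = 0.53, -11.5 cm / 50 = -0.23.

Call:
send_rows(
  plan=[
    [[0.05, -0.022, 0, 0, 0, 0], [0.11, -0.048, 0, 0, 0, 0], [0.18, -0.078, 0, 0, 0, 0], [0.25, -0.108, 0, 0, 0, 0], [0.32, -0.14, 0, 0, 0, 0], [0.39, -0.17, 0, 0, 0, 0], [0.46, -0.2, 0, 0, 0, 0], [0.53, -0.23, 0, 0, 0, 0]],
  ],
)

```text
clock: 33.15
tool_pos: [0.5104, 0.1098, 0.2434]
orientation: [-180.0, 0.0, -102.1]
force: [0.6, -0.1, -0.6]
opening: 0.0405
gripper_force: 30.0
```

In the tool's units: 26.6 cm / 50 = 0.532, 25.8 cm / 50 = 0.516.

Call:
send_rows(
  plan=[
    [[0.08, -0.016, 0, 0, 0, 0], [0.16, -0.032, 0, 0, 0, 0], [0.24, -0.048, 0, 0, 0, 0], [0.32, -0.064, 0, 0, 0, 0], [0.4, -0.08, 0, 0, 0, 0], [0.47, -0.094, 0, 0, 0, 0], [0.516, -0.102, 0, 0, 0, 0], [0.532, -0.106, 0, 0, 0, 0]],
  ],
)

```text
clock: 33.82
tool_pos: [0.5058, -0.1625, 0.2431]
orientation: [180.0, -0.0, -102.3]
force: [0.4, 0.6, -0.6]
opening: 0.0405
gripper_force: 30.0
```

Call:
send_rows(
  plan=[
    [[0, 0, 0, 0, 0, 0], [0, 0, 0, 0, 0, 0], [0, 0, 0, 0, 0, 0]],
  ],
)

```text
clock: 34.07
tool_pos: [0.5067, -0.1588, 0.2428]
orientation: [-180.0, 0.0, -102.1]
force: [0.7, 0.3, -0.9]
opening: 0.041
gripper_force: 30.0
```

```bash
python3 - <<'E'
from h import *
s=snap('wrist','w6.png');o=ctrl.get_obs()
print(o['opening'],o['tool_pos'],o['orientation'],delta([.508,-.159,.0222],0))
D=np.array([.487,-.258]);d=np.array([-.2095,-.9778])
print(proj(s,[np.r_[D,.029],np.r_[D+.05*d,.022],np.r_[D+.1*d,.059]]))
E
```

```text
0.04082208294643475 [ 0.5067864  -0.15863091  0.24280982] [-1.79983980e+02  1.51723629e-02 -1.02076120e+02] [ 1.000e-02 -1.300e-01  2.206e+01]
[[282.28609326  82.10960213]
 [282.23668728  30.68231035]
 [281.7838677  -41.74659985]]
```

View pics/w6.png

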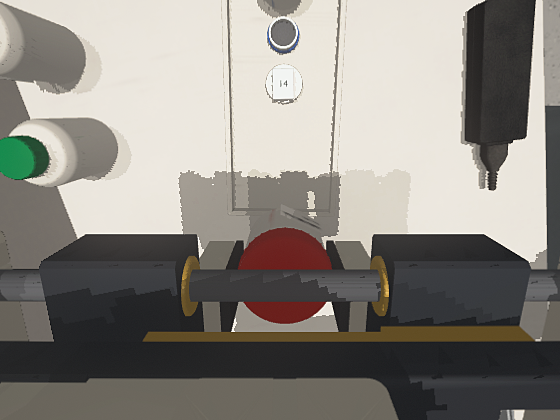

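The wrist view shows the row so far: block "14" centred on the disc at (283,84), cup upright at (283,35), and the large jar's edge at (280,5), all along the tray's midline near column 283. The red jar is held at (285,275). I'll lower it.

In the tool's units: 21.5 cm / 50 = 0.43, 21.2 cm / 50 = 0.424.

Call:
send_rows(
  plan=[
    [[0, -0.002, 0.08, 0, 0, 0], [0, -0.002, 0.16, 0, 0, 0], [0, -0.002, 0.24, 0, 0, 0], [0, -0.002, 0.32, 0, 0, 0], [0, -0.002, 0.38, 0, 0, 0], [0, -0.002, 0.412, 0, 0, 0], [0, -0.002, 0.424, 0, 0, 0], [0, -0.002, 0.43, 0, 0, 0]],
  ],
)

```text
clock: 34.78
tool_pos: [0.5075, -0.1589, 0.0267]
orientation: [179.9, -0.0, -102.0]
force: [0.1, -0.5, -0.0]
opening: 0.0409
gripper_force: 30.0
```

In the tool's units: 0.5 cm / 50 = 0.01, 0.4 cm / 50 = 0.008.

Call:
send_rows(
  plan=[
    [[0, 0, 0.004, 0, 0, 0], [0, 0, 0.008, 0, 0, 0], [0, 0, 0.01, 0, 0, 0], [0, 0, 0.01, 0, 0, 0], [0, 0, 0.01, 0, 0, 0]],
  ],
)

```text
clock: 35.2
tool_pos: [0.5082, -0.1598, 0.0234]
orientation: [-179.9, 0.0, -102.1]
force: [0.2, -0.1, 0.1]
opening: 0.0407
gripper_force: 30.0
```

Call:
send_rows(
  plan=[
    [[0, 0, 0, 0, 0, 0], [0, 0, 0, 0, 0, 0], [0, 0, 0, 0, 0, 0], [0, 0, 0, 0, 0, 0], [0, 0, 0, 0, 0, 0], [0, 0, 0, 0, 0, 0]],
  ],
  fingers=0.68,
)

```text
clock: 35.7
tool_pos: [0.5077, -0.1598, 0.0226]
orientation: [-180.0, -0.0, -102.1]
force: [0.1, -0.5, 0.4]
opening: 0.0594
gripper_force: 0.0
```

In the tool's units: -22 cm / 50 = -0.44, -18 cm / 50 = -0.36.

Call:
send_rows(
  plan=[
    [[0, 0, -0.02, 0, 0, 0], [0, 0, -0.06, 0, 0, 0], [0, 0, -0.12, 0, 0, 0], [0, 0, -0.2, 0, 0, 0], [0, 0, -0.28, 0, 0, 0], [0, 0, -0.36, 0, 0, 0], [0, 0, -0.44, 0, 0, 0], [0, 0, -0.44, 0, 0, 0]],
  ],
)

```text
clock: 36.37
tool_pos: [0.5113, -0.1608, 0.2524]
orientation: [-179.2, 0.0, -102.1]
force: [1.1, -0.4, 1.0]
opening: 0.0598
gripper_force: 0.0
```

In the tool's units: -23 cm / 50 = -0.46, -20 cm / 50 = -0.4.

Call:
send_rows(
  plan=[
    [[-0.08, 0, 0, 0, 0, 0], [-0.16, 0, 0, 0, 0, 0], [-0.24, 0, 0, 0, 0, 0], [-0.32, 0, 0, 0, 0, 0], [-0.4, 0, 0, 0, 0, 0], [-0.46, 0, 0, 0, 0, 0], [-0.46, 0, 0, 0, 0, 0], [-0.46, 0, 0, 0, 0, 0]],
  ],
)

```text
clock: 37.03
tool_pos: [0.556, 0.0666, 0.2429]
orientation: [180.0, -0.0, -102.0]
force: [0.4, -0.4, 0.1]
opening: 0.0597
gripper_force: 0.0
```

```bash
python3 - <<'E'
from m import *
t=snap('top');s=snap('side');w=snap('wrist')
D=np.array([.487,-.258]);d=np.array([-.2095,-.9778]);n=np.array([.9778,-.2095])
B=lambda h:(h[...,0]>100)&(h[...,0]<130)&(h[...,1]>100)
R=lambda h:((h[...,0]>165)|(h[...,0]<8))&(h[...,1]>130)
for v,c in(('top',t),('side',s),('wrist',w)):
  k={'top':13,'side':13,'wrist':36}[v]
  for nm,r,z,f in(('large',.1,.059,B),('small',-.1,.051,R),('cup',.05,.008,B)):
    q=proj(c,[np.r_[D+r*d,z]])[0].astype(int)
    x0,y0,x1,y1=max(q[0]-k,0),max(q[1]-k,0),q[0]+k,min(q[1]+k,420)
    try: e=rep(v+' '+nm,c,blob(c,(x0,y0,x1,y1),f),z); print('  along,across',np.round(1000*(e-D)@d,1),np.round(1000*(e-D)@n,1))
    except Exception as ex: print(v,nm,'none')
  print(v,'block px',proj(c,[np.r_[D,.029],np.r_[D,.013]]).round())
E
```

```text
top large c [ 0.4664 -0.3504] size [43.7 48.4] ang 16.5
  along,across 94.7 -0.8
top small c [ 0.5066 -0.1595] size [37.7 40.2] ang 31.5
  along,across -100.4 -1.5
top cup none
top block px [[375. 251.]
 [374. 252.]]
side large c [ 0.4648 -0.3543] size [45.7 43.3] ang 2.5
  along,across 98.8 -1.5
side small c [ 0.5056 -0.1626] size [38.8 36.9] ang 6.0
  along,across -97.1 -1.8
side cup c [ 0.4911 -0.3438] size [33.8  8.9] ang 3.1
  along,across 83.0 22.0
side block px [[342. 234.]
 [341. 236.]]
wrist large none
wrist small c [ 0.5185 -0.072 ] size [2.8 1.2] ang 72.5
  along,across -188.5 -8.2
wrist cup none
wrist block px [[ 283. -197.]
 [ 283. -181.]]
```

The checks pass. The jars sit about 97 mm (large) and 99 mm (small) from the disc, within 2 mm of the midline. The cup is about 48 mm from the disc, and the block is centred on the disc. The gripper is clear, so I'll hand in.

```bash
python3 -c "
from plant import ctrl
print(ctrl.close_job())"
```

```text
the job is handed in; nothing more can be done
None
```

The check kit is set out in one row along the tray's middle line and handed in at about 37 s of the 134 s allowed. My last measurements were all within tolerance, and the hand-in call returned no verdict.

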